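# Set the running clearance of a slide's adjuster screw

## Task

Move the fluid bottle off the slide unit and stand it upright on the bench top at least 12 cm from the wing screw, before turning the screw. Then turn the wing screw clockwise (seen from above) until it seats, back it off a quarter turn, and finish still gripping the wing at that setting, so that a mate can tighten the lock nut. Don't knock the bottle over or shift the other tools.

Things in the scene. Friction and masses are not known exactly. Their poses are not given: they have to be found in the camera images.
- wing_screw (a joint): turn of the wing screw about its upright axis, rad. 0 = seated, a hard stop. Negative = backed off, counter-clockwise seen from above (a quarter turn: -1.571). Starts 0.75 to 1.3 short of seating. Stays where left; friction 0.1 N m; does not rise or sink as it turns. The wings strike the bottle 0.3 to 0.6 rad before seating.
- screw_axis (a point): point on the screw's axis, fixed to the slide unit, 66 mm above the bench: the height of the middle of the wings. Its axes are the slide unit's: at joint 0 the two wings point along its +y and -y.
- wing_mid (a point): same point as screw_axis but turning with the screw: x across the wing, y along it. The wing is a flat steel bar on edge, 76 mm long, 11 thick, 24 high (54 to 78 mm above the bench), across the top of a round hub of 24 mm diameter (46 to 61 mm above the bench). Grip it from above across the 11 mm.
- slide_unit: small slide bolted to the bench. White base plate 10 mm thick, reaching 50 mm either way along x, 45 mm to -y and 75 mm to +y; on it an aluminium carriage 74 (x) by 46 (y) mm, top 36 mm above the bench, with a lock nut and the wing screw at its middle. Origin on the screw axis at bench height. Fixed. The bench top is bare for 8 cm round x 0.46, y 0.15.
- fluid_bottle: round squeeze bottle, white with a blue band and pointed blue cap: body 35 mm diameter, 66 mm high, cap 20 mm across up to 94 mm; about 70 g. Stands on the +y end of the slide unit's base plate (10 mm above the bench), 47 mm from the screw axis. Origin: centre of its underside, z up. Grip the body.
- spare_knob: loose spare round thumb knob, plain metal, 48 mm across, 39 high, standing free on the bench on the slide unit's -y side (it is not screwed to anything); origin: centre of underside. Leave it where it is.
- feeler_gauge: closed feeler gauge set, flat metal case 23 x 104 x 15 mm, long along its y, on the bench in front of the slide unit; origin: centre of underside. Leave it where it is.
- step_block: aluminium step gauge block 30 x 80 x 42 mm, long along its y; origin: centre of underside. Leave it where it is.
- setting_ring_1: metal setting ring, 52 mm across, 18 high, lying flat; origin: centre of underside. Leave it where it is.
- setting_ring_2: metal setting ring, 42 mm across, 16 high, lying flat; origin: centre of underside. Leave it where it is.
- yellow_plug: plastic plug gauge 32 x 60 x 33 mm, lying, long along its y; origin: centre of underside. Leave it where it is.
- torch: small black inspection torch 32 x 111 x 28 mm, lying, long along its y; origin: centre of underside. Leave it where it is.

How it is judged:
On the way, in this order (a step that is already met when the one before it is completed fails the run):
1. the bottle stands upright and let go on the bench top, at least 12 cm from the wing screw, and the screw has not yet been turned near its seat (horizontal distance between fluid_bottle and screw_axis above 0.12 m and angle between fluid_bottle's own z axis and vertical below 0.12 rad and height (world z) of fluid_bottle between -0.008 and 0.008 m and contact force between the fingers and fluid_bottle below 0.1 N and linear speed of fluid_bottle below 0.03 m/s and value of joint wing_screw below -0.6 rad), for 0.2 s.
2. the wing screw is turned clockwise until it seats (value of joint wing_screw above -0.05 rad), for 0.1 s.
3. the screw is backed off a quarter turn, gripped by the wing (value of joint wing_screw between -1.771 and -1.371 rad and contact force between the fingers and wing_screw above 3 N), for 0.2 s.
At the end, for the whole second after the job is handed in: The screw is at rest a quarter turn (1.571 rad, give or take 0.2) back from its seat and the fingers grip its wing with at least 3 N; the bottle stands upright and released on the bench top, at least 12 cm from the screw axis (all of step 3 and horizontal distance between fluid_bottle and screw_axis above 0.12 m and angle between fluid_bottle's own z axis and vertical below 0.12 rad and height (world z) of fluid_bottle between -0.008 and 0.008 m and contact force between the fingers and fluid_bottle below 0.1 N and linear speed of fluid_bottle below 0.03 m/s and velocity of joint wing_screw between -0.1 and 0.1 rad/s); the arm keeps its last pose, push and grip.
It fails at once if the bottle is knocked over (angle between fluid_bottle's own z axis and vertical above 0.7 rad).
It fails at once if another tool is shifted by more than 3 cm (distance of any of spare_knob, feeler_gauge, step_block, setting_ring_1, setting_ring_2, yellow_plug, torch from where it was at the start of the episode above 0.03 m).
It also fails if it takes over 72 s, if anything falls off the work surface, if the arm or the gripper's body presses on something with over 40 N, if the wrist force passes 120 N, or if a joint passes its speed limit or range.

## Robot

A 6-joint arm with a two-finger parallel gripper is mounted at the origin on a cart in front of the work surface, level with it; the furniture and walls round the work are solid. World frame = base frame: x ahead of the robot, y to its left, z up, the work surface at z = 0. Lengths are in m, angles in rad, forces in N, time in s.
With the tool pointing down it reaches from about 0.35 to 0.725 m from the base axis. Payload 6 kg.
Tool frame: the origin (TCP) lies midway between the tips of the shut fingers; the grasp point (between the pads) lies arm.grip_point_offset behind it (arm.grip_point_offset is the distance from the TCP to the grasp point, in m); z points along the fingers, y is the line along which they close (so a half turn about z gives the same grasp; the last joint's range is limited). The gripper opens to 85 mm and grips with 20 to 120 N. Pads are 22 mm wide; open, the fingers measure 114 mm over their backs; the gripper's body (76 mm by 85 mm) begins 54 mm behind the grasp point. The pads swing forward as they close: fully open they stand 13 mm farther back than shut.
Start: joints at [-0.982, 0.04, 0.085, 0, -1.615, -0.334], TCP at [0.151, -0.581, 0.231] pointing down, gripper open.
Joint ranges: [-2.56, 2.56], [-1.29, 2.01], [-1.08, 1.49], [-3.29, 1.98], [-2.81, -0.18], [-2.99, 2.99]. Speed limits (rad/s): [2.57, 2.57, 3.01, 3.14, 3.14, 3.14].

## Interface

Orientations are given as a unit quaternion [w, x, y, z].
In Python, from station import sensors, imaging, workorder, arm gives the robot as it stands.
- The arm moves only by the shell command python3 -m pendant 'ROWS'. ROWS is JSON, a list that holds one entry, the list of rows, each a list of 5 numbers: the shift along the tool's x, y, z in mm, then the turn about the tool's z in degrees, then the finger opening in mm, from 0 to 85.4. In form: [[[tx, ty, tz, yaw, grip], ...]]. A call has 1 to 10 rows; each row is the pose to reach, as a shift and turn from the pose commanded when the call began, along the tool's axes at that moment; what a row does not reach only later rows make up. A row lasts 1/8 s, in which the tool goes at most 62.5 mm and 10.7 degrees, less where a joint would pass 70% of its speed; a pose out of reach is approached as far as the arm can. A call with a gripper value outside its range is refused whole. The fingers move at their own pace and stop on an object; the grip force is fixed at half the most. Time passes only in rows, so rows that repeat a pose let the fingers close. It gives the time, the measured TCP pose, the force, the opening and the grip force at its end, in the units of the state.
- sensors.get_obs(): the state, without advancing time (a new reading comes with each control period).
- imaging.grab_frame(name): name is "side" or "top" or "wrist"; returns a dict with "img" (400x640x3 uint8, red, green, blue), "range_z" (400x640 float32, m along the optical axis (not along the pixel's ray), 0 where there is no reading), "fx", "fy", "cx", "cy" (pixels), "xyz" and "orientation" of the camera in the world. Camera axes: x right, y up, looking along -z (the intrinsics and any distortion apply to the point x, -y, -z); pixel columns grow to the right and rows downward; lengths in m; the calibration is good to about 2 mm. A picture is of the moment at which its call begins.
- workorder.hand_in(): hands the job in; it is judged then, once.
The state is a dict: "clock": time; "joint_positions": joint angles; "qd": joint speeds; "tau": joint torques, N m; "position": TCP position; "orientation": TCP orientation; "ft_force": force on the tool from outside, world axes, zero at the start; "moment": the same for the moment, N m; "grip_width": opening from 0.0 (shut) to 1.0 (fully open); "grasp_force": force on a finger pad.
Only numpy, scipy, OpenCV 4.12 (cv2) and the standard library are available. Lean on these libraries where they do the work, as an engineer would, in place of code of your own. Each camera call takes 0.05 s, during which the arm holds its last target. There are 200 camera calls.

## Working session

There is one attempt and no reset: what is moved stays moved. The work goes in short steps, Python scripts to look and compute and a shell command to move; the robot and the scene stay as the last step left them, time stands still between calls to the robot, and variables do not carry over. Pictures are saved under pics/ and viewed, at most 10 in all, crops included, and the job is handed in when it is done.

```bash
mkdir -p pics; cat > h.py <<'E'
import numpy as np, cv2
from scipy.spatial.transform import Rotation as R
from station import sensors, imaging, workorder, arm
def rot(q): return R.from_quat([q[1],q[2],q[3],q[0]]).as_matrix()
def grab(n,save=None):
    f=imaging.grab_frame(n)
    if save: cv2.imwrite('pics/'+save,f['img'][:,:,::-1])
    return f
def cloud(f):
    z=f['range_z']; v,u=np.mgrid[:z.shape[0],:z.shape[1]]
    p=np.stack([(u-f['cx'])/f['fx']*z,-(v-f['cy'])/f['fy']*z,-z],-1)
    return p@rot(f['orientation']).T+np.array(f['xyz'])
def tool(p):
    "world point -> tool frame mm"
    o=sensors.get_obs(); return (rot(o['orientation']).T@(np.array(p)-o['position'])*1000).round(1)
E
python3 - <<'E'
from h import *
a=grab('top','top.png');b=grab('side','side.png')
for f in(a,b):print({k:v for k,v in f.items() if k not in('img','range_z')})
np.set_printoptions(precision=4,suppress=True)
o=sensors.get_obs();print(o);print(rot(o['orientation']));print(arm.grip_point_offset)
np.savez('t.npz',c=cloud(a),img=a['img']);np.savez('s.npz',c=cloud(b),img=b['img'])
cv2.imwrite('pics/both.png',cv2.resize(np.vstack([a['img'],b['img']])[:,:,::-1],(480,600)))
E
```

```text
{'fx': 488.01059560128743, 'fy': 488.01059560128743, 'cx': 316.58419035935, 'cy': 195.6006339071745, 'xyz': array([ 0.27776695, -0.0475709 ,  1.38712633]), 'orientation': array([ 0.70992065,  0.04622929, -0.05151291, -0.70087228])}
{'fx': 502.79866032678444, 'fy': 502.79866032678444, 'cx': 314.34251243061567, 'cy': 192.59055181014998, 'xyz': array([ 1.36752802, -0.23251475,  1.30887455]), 'orientation': array([0.73718212, 0.24313383, 0.19479066, 0.59958741])}
{'clock': 0.1, 'joint_positions': array([-0.9823,  0.0408,  0.0839, -0.0004, -1.6155, -0.3337]), 'qd': array([-0.0002, -0.0009,  0.0013,  0.0023,  0.0003,  0.0011]), 'tau': array([ -0.0065, -36.935 ,  34.828 ,   6.9518,  -0.0046,  -0.    ]), 'position': array([ 0.1512, -0.5803,  0.2304]), 'orientation': array([-0.0002, -0.1271,  0.9919,  0.0008]), 'ft_force': array([-0.37  ,  0.3648, -0.6725]), 'moment': array([-0.0338,  0.0453,  0.0005]), 'grasp_force': 0.0, 'grip_width': 1.0016248326140336}
[[-0.9677 -0.2521 -0.0005]
 [-0.2521  0.9677  0.0015]
 [ 0.0001  0.0016 -1.    ]]
0.0187
```

View pics/top.png

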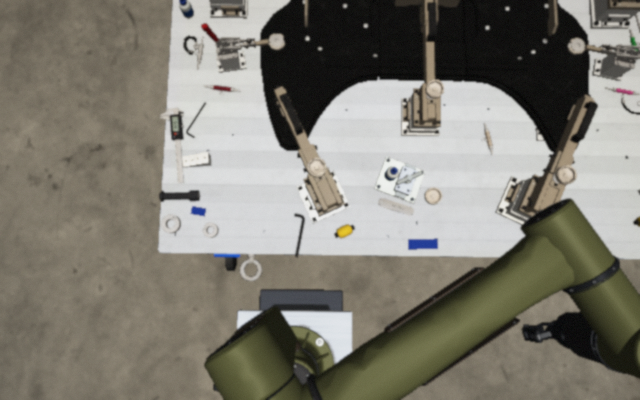

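View pics/side.png

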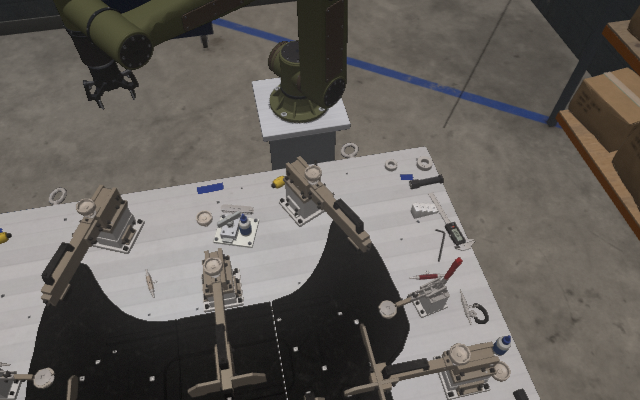

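The top view shows the slide unit at about (402,180), the bottle at (391,173), the knob at (432,196) and the feeler gauge at (396,206). Toggle clamps stand at (320,180) and (422,105). In the side view the bottle is at (245,224).

```bash
python3 - <<'E'
from h import *
np.set_printoptions(precision=4,suppress=True)
d=np.load('t.npz');c=d['c'];img=d['img']
for n,(u,v) in dict(bottle=(391,173),unit=(402,180),knob=(432,196),plate=(383,185),gauge=(396,206),bench=(370,200),clampL=(318,170),clampR=(433,90),clampRbase=(420,125)).items(): print(n,c[v,u], 'maxz',c[v-6:v+7,u-6:u+7,2].max())
hi=(c[...,2]>.02)&(c[...,2]<.6)
H=np.clip(c[...,2]/.2*255,0,255).astype(np.uint8)
t=cv2.resize(img[130:230,290:450,::-1],(800,500),interpolation=cv2.INTER_CUBIC)[:300*5]
s=np.load('s.npz');
A=cv2.resize(img[140:220,360:450,::-1],(400,356),interpolation=cv2.INTER_CUBIC)
B=cv2.resize(s['img'][190:260,185:275,::-1],(400,311),interpolation=cv2.INTER_CUBIC)
C=cv2.applyColorMap(cv2.resize(H[60:230,260:480],(400,309)),2)
out=np.zeros((600,800,3),np.uint8);out[:356,:400]=A;out[:311,400:]=B;out[356:,:400]=C[:244]
cv2.imwrite('pics/crop.png',out)
# tall things near work, from both clouds
for k,cc in(('t',c),('s',s['c'])):
  m=(cc[...,2]>.05)&(cc[...,2]<.5)&(abs(cc[...,0]-.5)<.25)&(cc[...,1]>-.35)&(cc[...,1]<.3)
  q=cc[m]; g=np.zeros((10,13))
  np.maximum.at(g,(((q[:,0]-.25)/.05).astype(int),((q[:,1]+.35)/.05).astype(int)),q[:,2]);print(k);print((g*1000).astype(int))
E
```

```text
bottle [ 0.525  -0.2585  0.0787] maxz 1.3871263303340062
unit [ 0.5062 -0.2885  0.0777] maxz 1.3871263303340062
knob [ 0.4694 -0.3801  0.0345] maxz 1.3871263303340062
plate [ 0.5037 -0.2472  0.0042] maxz 1.3871263303340062
gauge [ 0.4426 -0.2827  0.0115] maxz 1.3871263303340062
bench [ 0.4603 -0.2102 -0.    ] maxz 1.3871263303340062
clampL [ 0.5049 -0.0581  0.2112] maxz 0.22644523693925223
clampR [ 0.723  -0.3512  0.1854] maxz 1.3871263303340062
clampRbase [ 0.6552 -0.3355  0.0989] maxz 0.14827592905435538
t
[[  0   0   0   0   0   0   0   0   0   0   0   0   0]
 [  0   0   0   0   0   0   0   0   0   0   0   0   0]
 [  0   0   0   0   0   0   0   0   0   0   0   0   0]
 [  0   0   0   0 185 182 125   0   0   0   0   0   0]
 [  0  82   0   0 180 226 225   0   0   0   0   0   0]
 [ 85 107  67   0   0 229 226   0   0   0   0   0   0]
 [  0   0   0   0   0 175 181 174   0   0   0   0   0]
 [  0   0   0   0   0   0 217 216 103   0   0   0   0]
 [152   0   0   0   0 100 104 218 154   0   0   0   0]
 [195   0   0   0  93  99 101 208 178   0   0   0   0]]
s
[[  0   0   0   0   0   0   0   0   0   0   0   0   0]
 [  0   0   0   0   0   0   0   0   0   0   0   0   0]
 [  0   0   0   0   0   0   0   0   0   0   0   0   0]
 [  0   0   0   0 183 184   0   0   0   0   0   0   0]
 [  0   0   0   0 182 227 224   0   0   0   0   0   0]
 [ 83 105  63   0 114 227 225   0   0   0   0   0   0]
 [  0  70   0   0   0 174 182   0   0   0   0   0   0]
 [  0   0   0   0   0   0 219 217   0   0   0   0   0]
 [149   0   0   0   0  96 178 220  86   0   0   0   0]
 [194   0   0   0  82 101 104 223 180   0   0   0   0]]
```

View pics/crop.png

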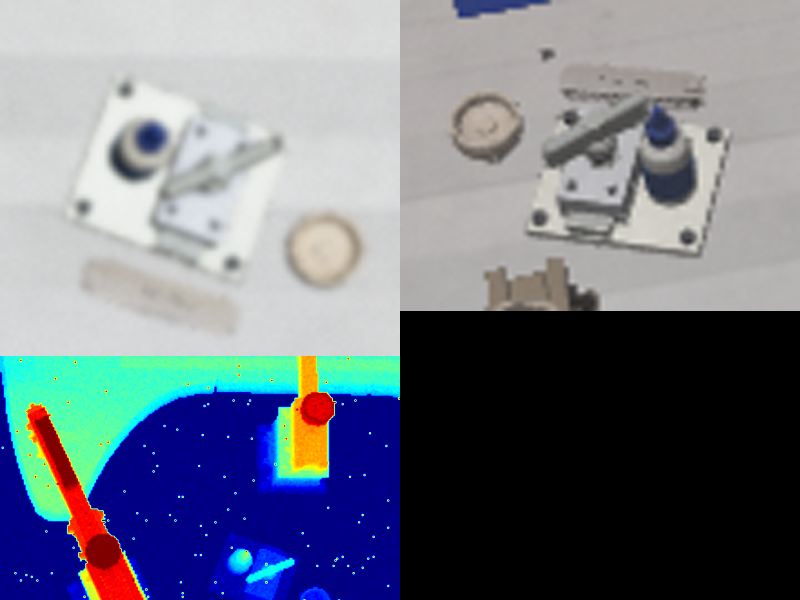

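The crop shows the bottle on the upper-left (+y) end of the plate and the wing running diagonally. The knob is to the lower right and the gauge in front. I'll measure these from the top-view cloud.

```bash
python3 - <<'E'
from h import *
np.set_printoptions(precision=4,suppress=True)
d=np.load('t.npz');c=d['c'];img=d['img']
near=np.hypot(c[...,0]-.506,c[...,1]+.285)<.09
hsv=cv2.cvtColor(img,cv2.COLOR_RGB2HSV)
blue=near&(hsv[...,1]>110)&(hsv[...,0]>95)&(hsv[...,0]<130)
print('blue',blue.sum(),np.median(c[blue],0), c[blue][:,2].max())
w=near&(c[...,2]>.066)&(c[...,2]<.085)&~cv2.dilate(blue.astype(np.uint8),np.ones((7,7))).astype(bool)
p=c[w];r=cv2.minAreaRect((p[:,:2]*1000).astype(np.float32));print('wing',len(p),r,np.median(p[:,2]))
m=p[:,:2].mean(0);_,_,V=np.linalg.svd(p[:,:2]-m);print(m,np.degrees(np.arctan2(V[0,1],V[0,0])))
b=near&(c[...,2]>.055)&(c[...,2]<.10)&(np.hypot(c[...,0]-.525,c[...,1]+.258)<.03)
print('bottle top pts',np.median(c[b],0),b.sum())
k=near&(c[...,2]>.030)&(c[...,2]<.042);p=c[k];print('carriage',cv2.minAreaRect((p[:,:2]*1000).astype(np.float32)))
k=near&(c[...,2]>.006);p=c[k];print('all',cv2.minAreaRect((p[:,:2]*1000).astype(np.float32)))
o=sensors.get_obs();print(tool([.5255,-.2585,.30]))
E
```

```text
blue 21 [ 0.5293 -0.2625  0.0931] 0.10628541397712254
wing 120 ((513.8245239257812, -294.9513244628906), (91.71471405029297, 36.359920501708984), 89.40333557128906) 0.07633567685136478
[ 0.5139 -0.3054] 109.73906098549512
bottle top pts [ 0.5271 -0.2618  0.0679] 123
carriage ((513.6365356445312, -309.5956726074219), (130.11341857910156, 75.9744644165039), 74.51005554199219)
all ((507.6258544921875, -291.7091369628906), (167.56468200683594, 166.04225158691406), 71.77153778076172)
[-443.3  217.2  -69.3]
```

```bash
python3 -m pendant '[[[0,0,-100,0,85],[-55,25,-100,-10,85],[-110,50,-100,-20,85],[-165,75,-100,-30,85],[-220,100,-100,-40,85],[-275,125,-100,-50,85],[-330,150,-100,-50,85],[-380,170,-100,-50,85],[-400,190,-100,-50,85],[-400,190,-100,-50,85]]]'
python3 - <<'E'
from h import *
np.set_printoptions(precision=4,suppress=True)
o=sensors.get_obs();print(o['joint_positions'],o['position']);print(rot(o['orientation']))
f=grab('wrist','w1.png');print(f['xyz'],f['fx'],rot(f['orientation']));np.savez('w.npz',c=cloud(f),img=f['img'])
E
```

```text
clock: 1.35
position: [0.4914, -0.2943, 0.3303]
orientation: [-0.0, -0.536, 0.844, 0.001]
ft_force: [-1.2, -0.4, 0.5]
grip_width: 0.995
grasp_force: 0.0
[-0.1898  0.0032  0.229  -0.0005 -1.7982 -0.2506] [ 0.4914 -0.2943  0.3303]
[[-0.4262 -0.9046 -0.0015]
 [-0.9046  0.4262  0.0008]
 [-0.0001  0.0017 -1.    ]]
[ 0.4611 -0.3588  0.4736] 320.08212815608067 [[-0.9044 -0.4103 -0.1171]
 [ 0.4267 -0.8686 -0.2518]
 [ 0.0016 -0.2777  0.9607]]
```

View pics/w1.png

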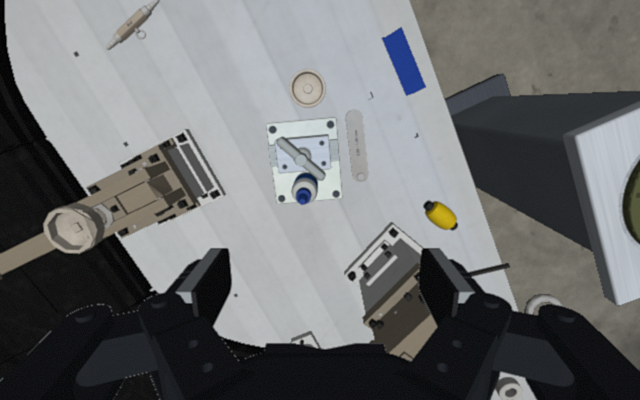

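The wrist view shows the slide plate at about (267–342, 118–205), the wing at (300,158) and the bottle cap at (304,190). The knob is at (308,88) and the gauge at (357,146).

```bash
cat > meas.py <<'E'
from h import *
np.set_printoptions(precision=4,suppress=True)
def rect(p): 
    r=cv2.minAreaRect((p*1000).astype(np.float32)); return np.round(r[0],1),np.round(r[1],1),round(r[2],1)
d=np.load('w.npz');c=d['c'];img=d['img']
near=np.zeros(c.shape[:2],bool);near[112:212,258:350]=True
hsv=cv2.cvtColor(img,cv2.COLOR_RGB2HSV)
def big(m):
    n,l,s,_=cv2.connectedComponentsWithStats(m.astype(np.uint8));return l==1+np.argmax(s[1:,4])
w=big(near&(c[...,2]>.066)&(c[...,2]<.083)&(np.arange(400)[:,None]<182))
p=c[w];m=p[:,:2].mean(0);_,_,V=np.linalg.svd(p[:,:2]-m)
print('wing',w.sum(),rect(p[:,:2]),m,np.median(p[:,2]),np.degrees(np.arctan2(V[0,1],V[0,0]))%180)
t=near&(c[...,2]>.028)&(c[...,2]<.042)
print('carr',rect(c[big(t)][:,:2]))
pl=near&(c[...,2]>.005)&(c[...,2]<.015)
q=c[big(pl)];print('plate',rect(q[:,:2]),np.median(q[:,2]))
cap=near&(c[...,2]>.08)&(np.arange(400)[:,None]>165);cap=big(cap);print('cap',cap.sum(),c[cap].mean(0),c[cap][:,2].max())
b=near&(c[...,2]>.02)&(np.arange(400)[:,None]>176);q=c[big(b)]
q=q[(q[:,2]>.058)&(q[:,2]<.07)];print('shoulder ring',len(q),q.mean(0),cv2.minEnclosingCircle((q[:,:2]*1000).astype(np.float32)))
print('h',(c[112:212:6,258:350:6,2]*1000).astype(int))
E
python3 meas.py
```

```text
wing 601 (array([ 516.5, -309.7]), array([13.9, 75.1]), 21.4) [ 0.5162 -0.3108] 0.07803438754880337 113.40464443740494
carr (array([ 508.5, -306.5]), array([46. , 56.1]), 69.8)
plate (array([ 506.5, -337.6]), array([ 31.7, 100.1]), 68.6) 0.010627157377033875
cap 195 [ 0.5326 -0.2689  0.0915] 0.10708204363311263
shoulder ring 265 [ 0.5305 -0.2723  0.0657] ((534.0385131835938, -267.25408935546875), 17.063983917236328)
h [[  0   0   0   0   1   1   1   0   1   1   0   1   0   0   0   4]
 [  1   2   1   1   0   0   1   0   0   0   0   4   9   0   0  12]
 [  0   1  10  10   9  10  12  12   9   9   9  10  16   8   0  14]
 [  0   2  16  10   9  10  12  11  10  12  11  12  11  10   0  13]
 [  0   3  12  11  11  10  12  10  16  22  30  36  11  10   0  12]
 [  0   1  11  76  79  69  37  37  36  36  35  35  21  19   0   2]
 [  1   0  20  37  76  79  73  51  38  36  37  36  21  21   0   1]
 [  0   2  21  37  35  76  79  75  60  37  38  34  22  20   1   1]
 [  1   0  20  19  37  36  60  79  79  36  36  38  35  20  -1   0]
 [  0   0   0  12  40  37  36  59  78  79  37  36  36   9   0   0]
 [  0   0   1   9  37  36  11  11  13  78  78  62  11  10   0   0]
 [  2   0   1  10   9  11   9  50  51  39  77  75  10  11   0   2]
 [  1   0   0   9  11  11  60  67  68  64  11  12  10  10   1   1]
 [  0   0   0  11   9  10  68  85  82  69  11  10  10  12   0   0]
 [ -1   0   0  10  15  11  67  94  90  70   9  10  10  15   1   0]
 [  2   1   0   0  15  10   9 104  85   1   0   0   1   0   0   1]
 [  0   1   0   0   0   1   0   1   1   0   0   0   1   1   1   1]]
```

```bash
python3 -m pendant '[[[-23,-13,50,-4,55],[-46,-26,100,-4,55],[-46,-26,150,-4,55],[-46,-26,180,-4,55],[-46,-26,180,-4,55],[-46,-26,180,-4,55]]]'
python3 - <<'E'
from h import *
np.set_printoptions(precision=4,suppress=True)
o=sensors.get_obs();print(o['joint_positions'],o['position'],o['grip_width']);print(rot(o['orientation']))
print(tool([.5347,-.264,.029]))
f=grab('wrist','w2.png')
c=cloud(f);h=cv2.cvtColor(f['img'],cv2.COLOR_RGB2HSV)
m=(c[...,2]>.05)&(c[...,2]<.11)&(np.hypot(c[...,0]-.534,c[...,1]+.267)<.028)
q=c[m];cap=q[q[:,2]>.085];print(len(cap),cap.mean(0),cv2.minEnclosingCircle((q[(q[:,2]<.072)][:,:2]*1000).astype(np.float32)))
E
```

```text
clock: 2.15
position: [0.534, -0.2666, 0.1535]
orientation: [0.001, -0.563, 0.826, -0.001]
ft_force: [0.2, -0.5, 0.3]
grip_width: 0.647
grasp_force: 0.0
[-0.127   0.0344 -0.0628  0.001  -1.4712 -0.2475] [ 0.534  -0.2666  0.1535] 0.6470747466924812
[[-0.3657 -0.9307  0.0023]
 [-0.9307  0.3657 -0.0013]
 [ 0.0004 -0.0026 -1.    ]]
[ -2.7   0.6 124.5]
563 [ 0.5334 -0.2693  0.0933] ((534.240234375, -267.2206115722656), 17.559682846069336)
```

View pics/w2.png

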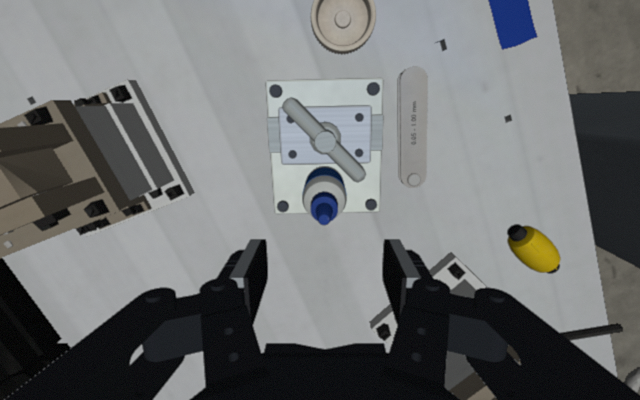

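The bottle at (324,195) lies centred between the fingers, which are at x≈255 and 395 px, and the wing tip at (360,175) is clear of the right finger. Next I descend and grip.

```bash
python3 -m pendant '[[[0,0,40,0,55],[0,0,80,0,55],[0,0,105,0,55],[0,0,120,0,55],[0,0,120,0,55],[0,0,120,0,20],[0,0,120,0,20],[0,0,120,0,20],[0,0,120,0,20],[0,0,120,0,20]]]'
```

```text
clock: 3.45
position: [0.5346, -0.2658, 0.0329]
orientation: [0.001, -0.564, 0.826, -0.001]
ft_force: [0.4, 0.1, 5.7]
grip_width: 0.394
grasp_force: 59.6
```

```bash
python3 -m pendant '[[[0,0,-30,0,20],[0,0,-80,0,20],[0,0,-135,0,20],[0,0,-190,0,20],[0,0,-245,0,20],[0,0,-295,0,20],[0,0,-295,0,20],[0,0,-295,0,20]]]'; python3 -m pendant '[[[-36,22,0,0,20],[-76,46,0,0,20],[-116,71,0,0,20],[-156,96,0,0,20],[-196,120,0,0,20],[-236,145,0,0,20],[-276,170,0,0,20],[-316,195,0,0,20],[-345,212,0,0,20],[-360,222,0,0,20]]]'; python3 -m pendant '[[[0,0,0,0,20],[0,0,0,0,20]]]'
python3 - <<'E'
from h import *
o=sensors.get_obs();print(o['joint_positions'],rot(o['orientation']))
f=grab('wrist','w3.png');
E
```

```text
clock: 4.45
position: [0.5337, -0.2651, 0.325]
orientation: [-0.0, -0.564, 0.826, 0.001]
ft_force: [-0.5, -0.2, -1.2]
grip_width: 0.393
grasp_force: 59.9
clock: 5.7
position: [0.4575, 0.152, 0.3242]
orientation: [-0.002, -0.564, 0.826, 0.0]
ft_force: [0.4, -1.2, -0.7]
grip_width: 0.396
grasp_force: 59.9
clock: 5.95
position: [0.4584, 0.15, 0.3259]
orientation: [-0.0, -0.563, 0.826, -0.0]
ft_force: [-0.2, -0.7, -0.4]
grip_width: 0.395
grasp_force: 59.9
[ 7.35881585e-01 -2.39908619e-01 -1.25925864e-03  2.65669254e-05
 -1.81028470e+00 -1.10999663e+00] [[-3.65454555e-01 -9.30828987e-01 -6.04587658e-04]
 [-9.30828871e-01  3.65454887e-01 -5.82312152e-04]
 [ 7.62982545e-04  3.49959019e-04 -9.99999648e-01]]
```

View pics/w3.png

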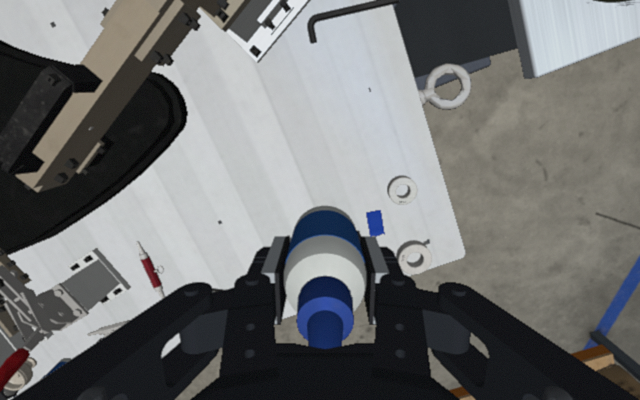

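The bottle is held upright between the pads at (325,270) and the bench below looks bare. I lower it now, slowly at the end.

```bash
python3 -m pendant '[[[0,0,50,0,20],[0,0,105,0,20],[0,0,160,0,20],[0,0,215,0,20],[0,0,260,0,20],[0,0,285,0,20],[0,0,297,0,20],[0,0,301,0,20],[0,0,303,0,20],[0,0,303,0,20]]]';  python3 -m pendant '[[[0,0,1,0,20],[0,0,1,0,20]]]'
```

```text
clock: 7.25
position: [0.4588, 0.151, 0.0242]
orientation: [0.001, -0.564, 0.826, 0.0]
ft_force: [-0.0, -0.2, -0.8]
grip_width: 0.393
grasp_force: 59.9
clock: 7.5
position: [0.4587, 0.151, 0.0229]
orientation: [0.001, -0.564, 0.826, 0.0]
ft_force: [-0.3, 0.4, 0.3]
grip_width: 0.392
grasp_force: 60.2
```

```bash
python3 -m pendant '[[[0,0,1,0,40],[0,0,1,0,50],[0,0,1,0,60],[0,0,1,0,60],[0,0,1,0,60],[0,0,-20,0,60],[0,0,-60,0,60],[0,0,-110,0,60],[0,0,-170,0,60],[0,0,-230,0,60]]]';  python3 -m pendant '[[[0,0,-70,0,60],[0,0,-70,0,60],[0,0,-70,0,60]]]'
python3 - <<'E'
from h import *
np.set_printoptions(precision=4,suppress=True)
f=grab('wrist','w4.png');c=cloud(f);h=cv2.cvtColor(f['img'],cv2.COLOR_RGB2HSV)
m=(c[...,2]>.02)&(c[...,2]<.12)&(np.hypot(c[...,0]-.46,c[...,1]-.15)<.08);q=c[m]
print(len(q),q[:,2].max(),q.mean(0),cv2.minEnclosingCircle((q[(q[:,2]<.062)&(q[:,2]>.05)][:,:2]*1000).astype(np.float32)),q[q[:,2]>.075].mean(0))
print(tool([.51,-.305,.30]))
E
```

```text
clock: 8.75
position: [0.4581, 0.1504, 0.2543]
orientation: [0.0, -0.564, 0.826, 0.0]
ft_force: [0.5, 1.3, 1.3]
grip_width: 0.7
grasp_force: 0.0
clock: 9.12
position: [0.4584, 0.1509, 0.3224]
orientation: [0.0, -0.564, 0.826, 0.0]
ft_force: [-0.4, 0.0, -1.3]
grip_width: 0.703
grasp_force: 0.0
605 0.09610647780658638 [0.4565 0.1459 0.0623] ((458.09991455078125, 149.72882080078125), 17.045913696289062) [0.4576 0.1486 0.0825]
[ 405.5 -214.6   21.2]
```

View pics/w4.png

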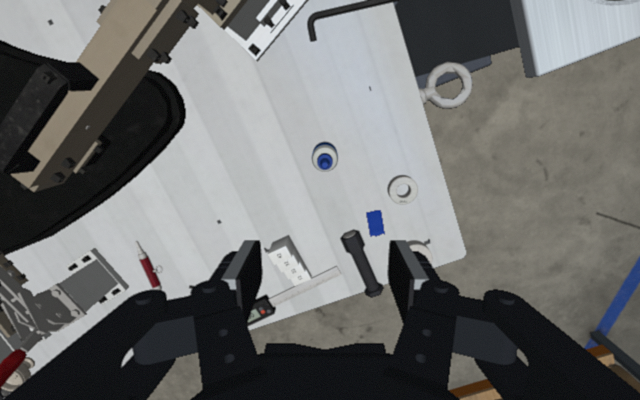

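The bottle stands upright at (324,157) px, world (0.458, 0.150). Now I go back over the screw, turning to match the wing.

```bash
python3 -m pendant '[[[41,-22,0,0,60],[86,-47,0,-5,60],[131,-71,0,-10,60],[176,-96,0,-15,60],[221,-120,0,-20,60],[266,-145,0,-26,60],[311,-170,0,-32,60],[356,-194,0,-38,50],[395,-215,0,-44,40],[407,-222,0,-44,40]]]'; python3 -m pendant '[[[0,0,40,0,40],[0,0,90,0,40],[0,0,130,0,40],[0,0,130,0,40],[0,0,130,0,40]]]'
python3 - <<'E'
from h import *
np.set_printoptions(precision=4,suppress=True)
o=sensors.get_obs();print(o['joint_positions'],rot(o['orientation']))
f=grab('wrist','w5.png');c=cloud(f)
m=(c[...,2]>.070)&(c[...,2]<.086)&(np.hypot(c[...,0]-.5165,c[...,1]+.3095)<.045)
p=c[m];u=p[:,:2].mean(0);V=np.linalg.svd(p[:,:2]-u)[2]
print(m.sum(),cv2.minAreaRect((p[:,:2]*1000).astype(np.float32)),u,np.degrees(np.arctan2(V[0,1],V[0,0]))%180)
m=(c[...,2]>.029)&(c[...,2]<.042)&(np.hypot(c[...,0]-.5165,c[...,1]+.3095)<.06)
print('carr',cv2.minAreaRect((c[m][:,:2]*1000).astype(np.float32)))
m=(c[...,2]>.006)&(c[...,2]<.08)&(np.hypot(c[...,0]-.5165,c[...,1]+.3095)<.095)
n,l,s,_=cv2.connectedComponentsWithStats(m.astype(np.uint8));q=c[l==1+np.argmax(s[1:,4])]
print('plate',cv2.minAreaRect((q[:,:2]*1000).astype(np.float32)))
E
```

```text
clock: 10.42
position: [0.5159, -0.3112, 0.3191]
orientation: [0.001, 0.831, -0.556, -0.002]
ft_force: [-1.0, 0.2, 0.2]
grip_width: 0.464
grasp_force: 0.0
clock: 11.05
position: [0.5169, -0.3094, 0.1942]
orientation: [0.0, 0.832, -0.555, 0.001]
ft_force: [0.0, -1.1, 1.7]
grip_width: 0.467
grasp_force: 0.0
[-0.2064  0.0438  0.0209  0.0011 -1.5462  0.6009] [[ 0.3843 -0.9232  0.0015]
 [-0.9232 -0.3843 -0.0014]
 [ 0.0019 -0.0008 -1.    ]]
1143 ((517.125732421875, -309.98773193359375), (13.684477806091309, 74.81868743896484), 20.8121395111084) [ 0.5179 -0.312 ] 113.29131636863788
carr ((516.9596557617188, -309.44488525390625), (46.18443298339844, 73.77705383300781), 69.80810546875)
plate ((522.2738647460938, -295.3397521972656), (120.17977905273438, 99.44830322265625), 69.80803680419922)
```

View pics/w5.png

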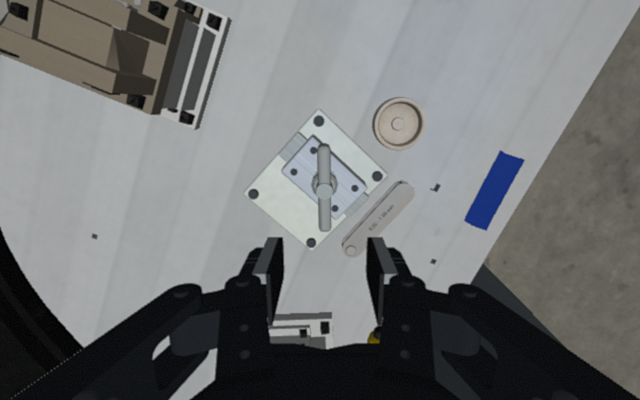

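The wing is at (324,188) px, aligned with the image vertical and centred between the open fingers. Next I descend and grip.

```bash
python3 -m pendant '[[[0,0,50,0,40],[0,0,95,0,40],[0,0,120,0,40],[0,0,130,0,40],[0,0,130,0,40],[0,0,130,0,0],[0,0,130,0,0],[0,0,130,0,0],[0,0,130,0,0],[0,0,130,0,0]]]'; python3 -m pendant '[[[0,0,0,0,0],[0,0,0,0,0]]]'
```

```text
clock: 12.35
position: [0.5176, -0.3096, 0.0643]
orientation: [-0.0, 0.832, -0.555, 0.002]
ft_force: [0.5, 1.1, 5.7]
grip_width: 0.108
grasp_force: 62.4
clock: 12.6
position: [0.5176, -0.3095, 0.0643]
orientation: [-0.0, 0.832, -0.555, 0.002]
ft_force: [0.1, 2.1, 5.8]
grip_width: 0.109
grasp_force: 62.4
```

```bash
python3 -m pendant '[[[0,0,0,5,0],[0,0,0,10,0],[0,0,0,15,0],[0,0,0,20,0],[0,0,0,25,0],[0,0,0,30,0],[0,0,0,34,0],[0,0,0,37,0],[0,0,0,39,0],[0,0,0,39,0]]]'
python3 -c "
from h import *
o=sensors.get_obs();r=rot(o['orientation']);print(np.degrees(np.arctan2(-r[1,1],-r[0,1]))+90,o['moment'],o['ft_force'],o['tau'][5])"
```

```text
clock: 13.85
position: [0.5172, -0.3096, 0.0642]
orientation: [0.0, -0.599, 0.801, -0.001]
ft_force: [-1.8, 0.9, 6.7]
grip_width: 0.107
grasp_force: 62.5
73.59671849930831 [ 0.74174406  0.39553508 -0.09572119] [-1.79271882  0.94018101  6.71593044] -0.09055850794538856
```

Friction moment 0.1 N·m with the wing at 73.6°, and the seat is expected near 69.8°. I continue in small steps to feel the stop.

```bash
for i in 1 2 3; do case $i in 1) python3 -m pendant '[[[0,0,0,1,0],[0,0,0,2,0],[0,0,0,2,0]]]';; 2) python3 -m pendant '[[[0,0,0,1,0],[0,0,0,2,0],[0,0,0,2,0]]]';; 3) python3 -m pendant '[[[0,0,0,1,0],[0,0,0,2,0],[0,0,0,2,0]]]';; esac >/dev/null
python3 -c "
from h import *
o=sensors.get_obs();r=rot(o['orientation']);print(np.degrees(np.arctan2(-r[1,1],-r[0,1]))+90,o['moment'],o['ft_force'],o['tau'][5],o['grasp_force'])"; done
```

```text
71.6088989526513 [0.74573609 0.44620618 0.01320859] [-0.86825513  1.81152483  6.42191701] -0.06879101973026991 62.516605854034424
69.60824699666432 [ 0.71098057  0.46375139 -0.0155455 ] [-0.91542153  2.67081954  7.03535437] -0.06890732562169433 62.5237762928009
67.69166421868627 [0.63108427 0.5084542  0.66872733] [-1.86695394  2.16155606  6.35102422] -0.7766610570251942 63.6120343208313
```

The moment rises to 0.67 N·m, so this is the hard stop. One more degree will confirm it.

```bash
python3 -m pendant '[[[0,0,0,1,0],[0,0,0,1,0],[0,0,0,1,0]]]'
python3 -c "
from h import *
o=sensors.get_obs();r=rot(o['orientation']);print(np.degrees(np.arctan2(-r[1,1],-r[0,1]))+90,o['moment'],o['joint_positions'])"
```

```text
clock: 15.35
position: [0.5172, -0.3095, 0.0643]
orientation: [0.0, -0.55, 0.835, -0.001]
ft_force: [-0.8, 1.6, 7.0]
grip_width: 0.105
grasp_force: 66.3
66.7302871721592 [0.63122173 0.53545511 0.94363519] [-2.06595898e-01  8.99622379e-02 -1.69204527e-01  1.14123184e-03
 -1.30964390e+00 -1.99831515e-01]
```

```bash
python3 -m pendant '[[[0,0,0,-4,0],[0,0,0,-10,0],[0,0,0,-16,0],[0,0,0,-22,0],[0,0,0,-28,0],[0,0,0,-34,0],[0,0,0,-40,0],[0,0,0,-45,0],[0,0,0,-49,0],[0,0,0,-50,0]]]'; python3 -m pendant '[[[0,0,0,-5,0],[0,0,0,-11,0],[0,0,0,-17,0],[0,0,0,-23,0],[0,0,0,-29,0],[0,0,0,-35,0],[0,0,0,-40,0],[0,0,0,-43,0],[0,0,0,-43,0],[0,0,0,-43,0]]]'
python3 - <<'E'
from h import *
np.set_printoptions(precision=4,suppress=True)
o=sensors.get_obs();r=rot(o['orientation']);print(np.degrees(np.arctan2(-r[1,1],-r[0,1]))+90,o['moment'],o['qd'])
f=grab('wrist','w6.png');c=cloud(f)
m=(c[...,2]>.064)&(c[...,2]<.081)&(np.hypot(c[...,0]-.517,c[...,1]+.3095)<.042)&(f['img'].max(2)>90)
p=c[m];u=p[:,:2].mean(0);V=np.linalg.svd(p[:,:2]-u)[2];print(m.sum(),u,np.degrees(np.arctan2(V[0,1],V[0,0]))%180)
t=grab('top');c=cloud(t);m=(np.hypot(c[...,0]-.458,c[...,1]-.15)<.04)&(c[...,2]>.03)&(c[...,2]<.2);print(c[m].mean(0),c[m][:,2].max())
E
```

```text
clock: 16.6
position: [0.5176, -0.3095, 0.0643]
orientation: [-0.0, 0.851, -0.525, 0.002]
ft_force: [-0.4, 2.2, 6.3]
grip_width: 0.11
grasp_force: 62.4
clock: 17.85
position: [0.5179, -0.3092, 0.0643]
orientation: [0.0, 0.984, -0.177, 0.002]
ft_force: [1.7, 3.1, 6.9]
grip_width: 0.11
grasp_force: 62.4
159.6463901874891 [ 1.0595 -0.356   0.102 ] [ 0.0005 -0.0011 -0.0013  0.0023 -0.0021 -0.0001]
3115 [ 0.5205 -0.3109] 160.00868768598255
[0.4534 0.1478 0.0611] 0.0975009727714089
```

View pics/w6.png

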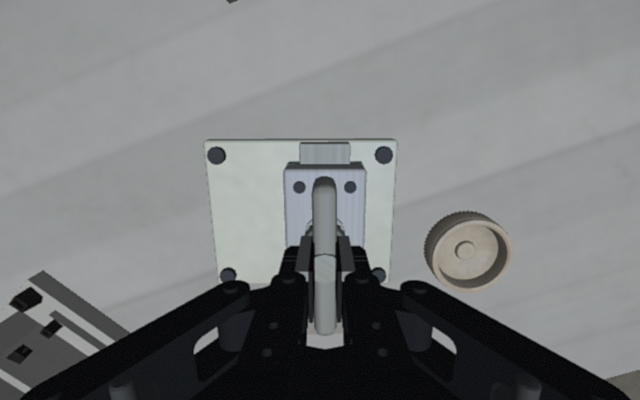

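The wing, at (325,180–330) px, lies along the slide's x axis, a quarter turn back and gripped by the pads. The bottle is still standing and the knob hasn't moved.

```bash
python3 -c "
from station import workorder
print(workorder.hand_in())"
```

```text
the job is handed in; nothing more can be done
None
```

The job is handed in with no verdict returned: the bottle stands upright at (0.458, 0.150), about 46 cm from the screw; the screw was turned to its hard stop, then backed off about 90°, and the wing is still gripped at about 62 N.

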